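# Hang the orange hanger arm on the slotted upright of the repair bench

## Robot

A 6-joint arm with a two-finger parallel gripper is mounted at the origin on the work surface. World frame = base frame: x ahead of the robot, y to its left, z up, the work surface at z = 0. Lengths are in m, angles in rad, forces in N, time in s.
With the tool pointing down it reaches from about 0.275 to 0.75 m from the base axis. Payload 10.2 kg.
Tool frame: the origin (TCP) lies midway between the tips of the shut fingers; the grasp point (between the pads) lies 19 mm behind it (env.hold_point_z is the distance from the TCP to the grasp point, in m); z points along the fingers, y is the line along which they close (so a half turn about z gives the same grasp; the last joint's range is limited). The gripper opens to 85 mm and grips with 20 to 120 N. Pads are 22 mm wide; open, the fingers measure 114 mm over their backs; the gripper's body (76 mm by 85 mm) begins 54 mm behind the grasp point. The pads swing forward as they close: fully open they stand 13 mm farther back than shut.
Start: joints at [-1.522, 0.313, 1.498, -0, 1.331, -0.223], TCP at [0.141, -0.506, 0.231] pointing down, gripper open.
Joint ranges: [-2.94, 2.94], [-0.97, 2.17], [0.19, 2.56], [-1.23, 4.37], [0.02, 3.11], [-2.88, 2.88]. Speed limits (rad/s): [2.39, 2.39, 3.01, 3.14, 3.14, 3.14].

## Interface

Orientations are given as a unit quaternion [x, y, z, w].
In Python, from bench import env, kinematics, monitor, eyes, job gives the robot as it stands. The module is installed in compiled form; this text tells all that it offers. Calls block until the motion is done:
- env.reach(position, orientation): joint-space move of the TCP to a pose.
- env.movel(position, velocity=0.15, frame=None, guard=None): straight line of the TCP; frame=None keeps the orientation; velocity is the mean speed in m/s. With guard (N) it stops when the force on the tool has changed by that much, and returns True; else False.
- env.set_joints(angles): joint-space move.
- env.release() and env.close_gripper(effort=None): open the fingers fully, or close them until they stop; effort is the grip in N (None keeps the last).
- env.hold(seconds).
- kinematics.ik(position, orientation): joint angles nearest the present ones, or None.
- monitor.sense(): the state.
- eyes.grab_frame(name): name is "scene" or "top"; returns a dict with "frame" (384x512x3 uint8, red, green, blue), "mtx" (3x3 intrinsics, pixels), "k1" (the pictures are not rectified: a ray, as slopes to the right and down, at radius r is drawn at 1 + k1 r^2 times it, then the intrinsics apply), "view" (4x4, takes a point from world to camera coordinates). Camera axes: x right, y down, z forward; pixel columns grow to the right and rows downward; lengths in m; the calibration is good to about 2 mm. A picture is of the moment at which its call begins. There is no depth.
A pose or a line that the arm cannot do raises env.MotionError and nothing moves.
- job.hand_in(): hands the job in; it is judged then, once.
The state is a dict: "clock": time; "joints": joint angles; "qvel": joint speeds; "joint_efforts": joint torques, N m; "position": TCP position; "ee_rot": TCP orientation; "contact_force": force on the tool from outside, world axes, zero at the start; "ft_torque": the same for the moment, N m; "finger_gap": opening from 0.0 (shut) to 1.0 (fully open); "gripper_force": force on a finger pad.
Only numpy, scipy, OpenCV 4.12 (cv2) and the standard library are available. Lean on these libraries where they do the work, as an engineer would, in place of code of your own. Each camera call takes 0.05 s, during which the arm holds its last target. There are 200 camera calls.

## Task

Take the orange hanger arm, press its two hook tabs into the two slots of the slotted aluminium upright and push it down until both hooks are fully engaged, so that the arm hangs level and square off the front of the upright; then let go. Leave the black arm and the yellow multimeter where they are.

Things in the scene. Friction and masses are not known exactly. Their poses are not given: they have to be found in the camera images.
- orange_grip (a point): Grip point of the orange arm, mid-web, 45 above its underside (all in mm). x: to its back plate, z: up. Pinch the 12 mm web (x -50 to 75, top z +25) from above across y. Foot flange 50 wide, 5 thick; end stop at x -58, top z +38. Back plate 56 wide, back face x +80, top z +45. Behind it 2 hook tabs, 12 wide, 21 deep: neck undersides z +27 and -29, necks 10 high, lips 11 lower. Mass 0.19-0.34 kg.
- slot_edge (a point): Middle of the upper slot's lower edge, front face of the fixed aluminium upright, 126 over the bench (mm). x: into the slot, z: up. Panel 96 wide, 176 high, 5 thick; 2 slots 44 wide, 40 high, lower one 56 below. Foot 12 high, 30 in front. Tabs enter with the upper neck underside 11-30 above this point (20 best). Fully hung: orange grip point at x -80, z -27 from here, axes parallel.
- black_arm: Bystander: a loose black hanger arm, same shape and size as the orange one; leave it. Origin on its underside, 45 mm below the place that matches the orange arm's grip point; axes likewise.
- meter: Bystander: a loose yellow multimeter lying on its back, 190 (x) x 92 (y) x 40 mm, with a dial; leave it. Origin at the centre of its underside.
Not all that is in view belongs to the job. What is meant by the part that bears slot_edge is not purple, and is the larger of those in its own colour.

How it is judged:
By the outcome, as a careful person would: the job done as asked, in the order asked, and still so for the second after the job is handed in, with the robot touching nothing.
It also fails if it takes over 35 s, if anything falls off the work surface, if the arm or the gripper's body presses on something with over 40 N, if the wrist force passes 120 N, or if a joint passes its speed limit or range.

## Working session

There is one attempt and no reset: what is moved stays moved. The work goes in short steps, each a Python script; the robot and the scene stay as the last script left them, time stands still between calls to the robot, and variables do not carry over. Pictures are saved under pics/ and viewed, at most 10 in all, crops included, and the job is handed in when it is done.

```bash
mkdir -p pics
python3 - <<'E'
from bench import env, kinematics, monitor, eyes, job
import cv2, numpy as np, pickle
for n in("scene","top"):
    d=eyes.grab_frame(n); pickle.dump(d,open(n+"0.pkl","wb"))
    cv2.imwrite(f"pics/{n}0.png",cv2.resize(d["frame"][:,:,::-1],(800,600),interpolation=cv2.INTER_CUBIC))
    print(d["mtx"],d["k1"],np.round(d["view"],3))
print(monitor.sense())
E
```

```text
[[467.78717769   0.         257.32313707]
 [  0.         467.78717769 194.45006849]
 [  0.           0.           1.        ]] -0.07397283424409413 [[-0.783  0.622  0.014  0.435]
 [ 0.308  0.407 -0.86  -0.084]
 [-0.541 -0.668 -0.511  1.514]
 [ 0.     0.     0.     1.   ]]
[[394.4074331    0.         251.82245199]
 [  0.         394.4074331  198.35409227]
 [  0.           0.           1.        ]] -0.13892584291745919 [[-0.027 -1.    -0.008  0.017]
 [-0.997  0.027 -0.079  0.595]
 [ 0.079  0.006 -0.997  1.11 ]
 [ 0.     0.     0.     1.   ]]
{'clock': 0.1, 'joints': array([-1.52241213e+00,  3.13372519e-01,  1.49834753e+00, -1.18675548e-05,
        1.33098723e+00, -2.23386641e-01]), 'qvel': array([ 0.00183013, -0.00225875, -0.00242691,  0.00086521,  0.000414  ,
       -0.00023834]), 'joint_efforts': array([ 2.62247093e-03, -4.12907445e+01, -2.60143304e+01, -2.22775311e-04,
        3.07395079e-03,  1.04302845e-05]), 'position': array([ 0.14091087, -0.50550494,  0.23080843]), 'ee_rot': array([ 9.90781428e-01,  1.35469002e-01,  4.29623091e-05, -5.55685435e-04]), 'contact_force': array([-0.10668681, -0.24021311, -0.57786467]), 'ft_torque': array([-0.02742729, -0.01129464,  0.0069023 ]), 'gripper_force': 0.0, 'finger_gap': 0.9961508887969406}
```

View pics/scene0.png

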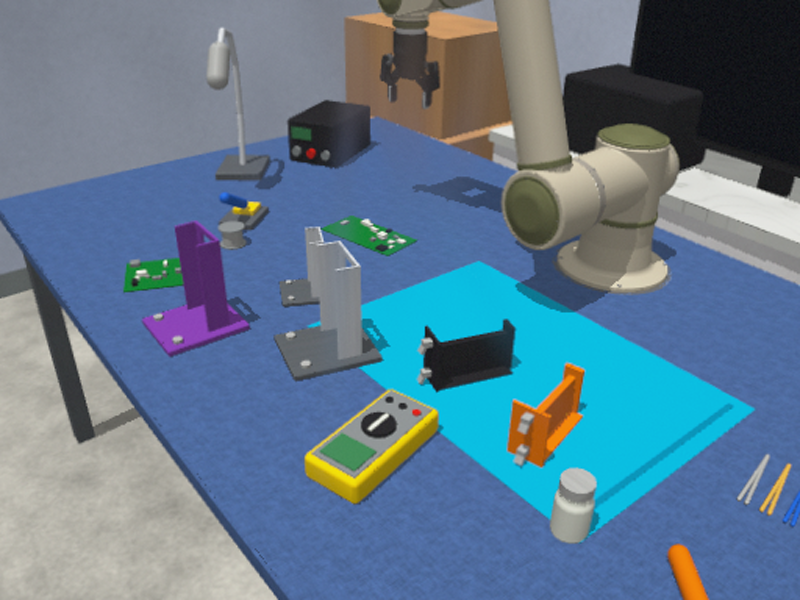

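View pics/top0.png

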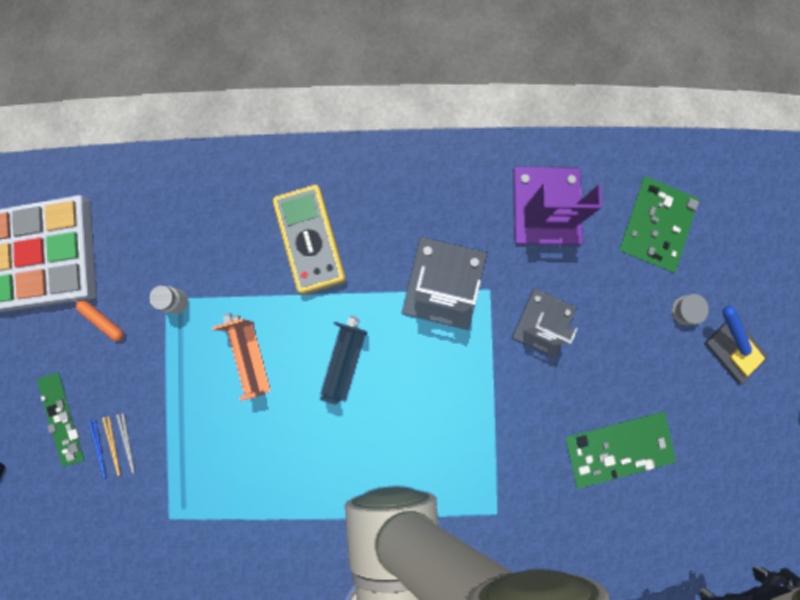

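```bash
cat > h.py <<'E'
import cv2, numpy as np, pickle
def crop(f,x,y,w,h,s):
    c=cv2.resize(f[y:y+h,x:x+w,::-1],None,fx=s,fy=s,interpolation=cv2.INTER_CUBIC)
    for i in range(0,w,10):
        cv2.line(c,(i*s,0),(i*s,6),(0,0,255),1); cv2.putText(c,str(x+i),(i*s,16),0,.35,(0,255,255),1)
    for i in range(0,h,10):
        cv2.line(c,(0,i*s),(6,i*s),(0,0,255),1); cv2.putText(c,str(y+i),(8,i*s+4),0,.35,(0,255,255),1)
    return c
def proj(d,P):
    P=np.atleast_2d(P); c=P@d["view"][:3,:3].T+d["view"][:3,3]
    s=c[:,:2]/c[:,2:]; s=s*(1+d["k1"]*(s**2).sum(1,keepdims=True))
    return s@np.diag(d["mtx"])[:2,None]*0+s*np.diag(d["mtx"])[:2]+d["mtx"][:2,2]
E
python3 - <<'E'
from h import *
t=pickle.load(open("top0.pkl","rb"))["frame"]; s=pickle.load(open("scene0.pkl","rb"))["frame"]
cv2.imwrite("pics/tc.png",np.hstack([crop(t,125,192,62,72,6),crop(t,252,147,66,72,6)]))
cv2.imwrite("pics/sc.png",np.hstack([crop(s,318,226,66,78,6),crop(s,174,150,66,78,6)][:1]+[cv2.resize(crop(s,172,150,76,94,5),(380,468))]))
E
```

```text
(no output)
```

View pics/tc.png

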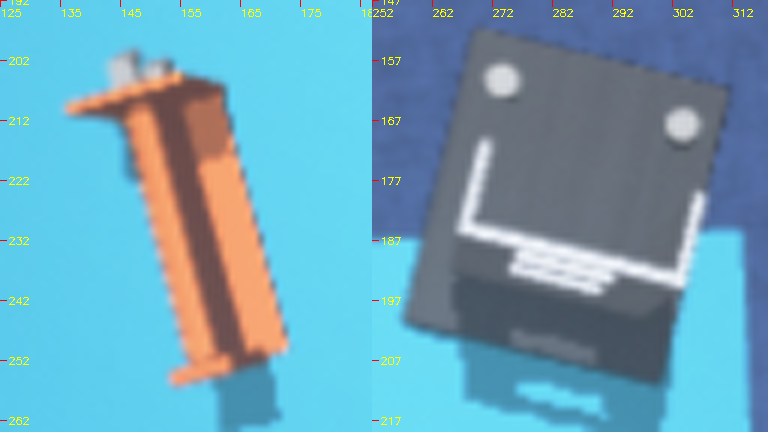

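View pics/sc.png

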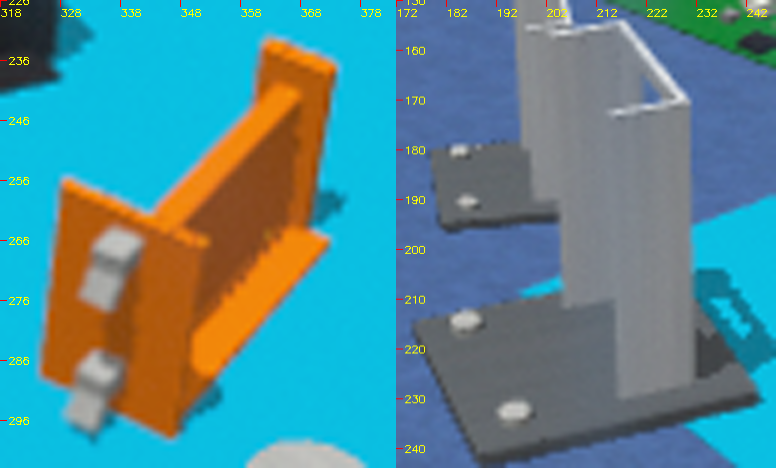

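```bash
cat >> h.py <<'E'
from scipy.optimize import least_squares
T=lambda u,v:(125+u/6,192+v/6); U=lambda u,v:(252+(u-372)/6,147+v/6)
S=lambda u,v:(318+u/6,226+v/6); V=lambda u,v:(172+(u-396)/5,150+v/5)
n=np.nan
# (camera, pixel, local xyz); nan = free along that axis
ORG=[("top",T(65,109),(.0775,.028,.045)),("top",T(182,75),(.08,-.028,.045)),
 ("top",T(288,348),(n,-.025,-.040)),("top",T(242,165),(n,-.025,-.040)),("top",T(145,170),(n,.006,.025)),("top",T(184,335),(n,.006,.025)),
 ("scene",S(62,182),(.08,-.028,.045)),("scene",S(205,243),(.08,.028,.045)),("scene",S(172,436),(.08,.028,-.045)),("scene",S(40,375),(.08,-.028,-.045))]
UPR=[("top",U(458,235),(0,.048,.05)),("top",U(684,289),(0,-.048,.05)),("top",U(405,325),(-.03,n,-.114)),("top",U(665,385),(-.03,n,-.114)),
 ("scene",V(690,100),(0,.048,.05)),("scene",V(624,20),(0,-.048,.05)),("scene",V(692,386),(0,.048,-.114))]
def fit(pts,z,cams,x0):
    free=[i for i,p in enumerate(pts) if np.isnan(p[2]).any()]
    def res(q):
        c,s=np.cos(q[2]),np.sin(q[2]); r=[]
        for i,(cam,px,l) in enumerate(pts):
            l=np.array(l,float)
            if i in free: l[np.isnan(l)]=q[3+free.index(i)]
            P=np.array([q[0]+c*l[0]-s*l[1],q[1]+s*l[0]+c*l[1],z+l[2]])
            r.append((proj(cams[cam],P)[0]-px))
        return np.ravel(r)
    o=least_squares(res,list(x0)+[0]*len(free)); return o.x,res(o.x).reshape(-1,2)
E
python3 - <<'E'
from h import *
cams={k:pickle.load(open(k+"0.pkl","rb")) for k in("top","scene")}
for nm,pts,z in(("org",ORG,.045),("upr",UPR,.126)):
    for sel in(("top","scene"),("top",),("scene",)):
        p=[a for a in pts if a[0] in sel]
        q,r=fit(p,z,cams,(.5,0.1,0)); print(nm,sel,np.round(q[:3],4),np.round(q[3:],3)); 
        if len(sel)==2: print(np.round(r,1).tolist())
E
```

```text
org ('top', 'scene') [0.4974 0.2731 0.2712] [-0.054  0.038  0.043 -0.035]
[[-0.7, 0.6], [-1.2, -0.5], [0.1, -0.0], [-1.0, 0.3], [-1.2, 0.3], [0.1, -0.0], [-0.8, -0.9], [-0.4, -0.8], [-0.0, -0.2], [-1.0, -0.6]]
org ('top',) [0.4971 0.272  0.2408] [-0.053  0.039  0.044 -0.035]
org ('scene',) [0.4977 0.2763 0.2557] []
upr ('top', 'scene') [ 0.6007 -0.0814 -0.2613] [ 0.06  -0.069]
[[-0.8, -0.1], [-1.0, -0.2], [-0.0, 0.1], [-0.1, 0.4], [-0.6, -0.8], [-0.6, -1.0], [0.0, -1.3]]
upr ('top',) [ 0.6005 -0.0837 -0.258 ] [ 0.063 -0.066]
upr ('scene',) [ 0.6027 -0.0765 -0.2722] []
```

```bash
sed -i 's/r.append((proj(cams\[cam\],P)\[0\]-px))/r.append(proj(cams[cam],P)[0]-np.array(px)+.42)/' h.py
cat >> h.py <<'E'
from scipy.spatial.transform import Rotation as R
cams={k:pickle.load(open(k+"0.pkl","rb")) for k in("top","scene")}
qo,ro=fit(ORG,.045,cams,(.5,.1,0)); qu,ru=fit(UPR,.126,cams,(.5,.1,0))
def tool(yaw): return (R.from_euler("z",yaw)*R.from_euler("x",np.pi)).as_quat()
def tcp(x,y,z): return [x,y,z-.019]          # grip point -> TCP
def off(dx,dz,dy=0):                            # TCP for a grip point given in the slot frame
    c,s=np.cos(qu[2]),np.sin(qu[2]); return tcp(qu[0]+c*dx-s*dy,qu[1]+s*dx+c*dy,.126+dz)
E
python3 - <<'E'
from h import *
from bench import env, kinematics, monitor, eyes
print(qo[:3],qu[:3],np.abs(ro).max(),np.abs(ru).max())
print(kinematics.ik(tcp(qo[0],qo[1],.045),tool(qo[2])),kinematics.ik(off(-.13,-.007),tool(qu[2])))
env.reach(tcp(qo[0],qo[1],.15),tool(qo[2])); s=monitor.sense(); print(s["clock"],s["position"])
print(env.movel(tcp(qo[0],qo[1],.047),.1,guard=8))
print(env.close_gripper(60)); s=monitor.sense(); print(s["clock"],s["finger_gap"],s["gripper_force"],s["contact_force"])
env.movel(tcp(qo[0],qo[1],.2),.2); env.hold(.2)
s=monitor.sense(); print(s["clock"],s["finger_gap"],s["contact_force"],s["position"])
E
```

```text
[0.49761718 0.27360196 0.25961121] [ 0.60159251 -0.08141219 -0.2612627 ] 0.8434620133735269 0.7435655945448776
[ 2.96449923e-01  6.42162331e-01  1.57816755e+00 -4.44089210e-16
  9.21262777e-01  1.60763504e+00] [-3.45714427e-01  3.66467979e-01  1.80146631e+00 -4.44089210e-16
  9.73658364e-01  1.48634460e+00]
3.125 [0.49797785 0.27305856 0.13108691]
False
False
4.9667 0.1334803293150406 59.61422681808472 [-0.08037083  0.43676584  0.44054744]
6.0833 0.1327451630209372 [-0.76216031 -0.81630792 -2.52390218] [0.49728631 0.27346805 0.17996091]
```

Run:
```python
from h import *
from bench import env, kinematics, monitor, eyes
env.reach(off(-.16,.03),tool(qu[2])); env.movel(off(-.125,-.005),.15); env.hold(.2)
s=monitor.sense(); print(s["clock"],s["finger_gap"],s["contact_force"],s["position"],off(-.125,-.005))
ims=[]
for nme,a in(("top",(252,150,70,95,5)),("scene",(172,130,85,95,5))):
    d=eyes.grab_frame(nme); pickle.dump(d,open(nme+"1.pkl","wb")); ims.append(crop(d["frame"],*a))
cv2.imwrite("pics/pre.png",np.hstack(ims))
```

```text
7.9833 0.1315629070035183 [ 0.01788388 -0.04994654 -1.95701525] [ 0.48077486 -0.0489222   0.10271131] [np.float64(0.4808344383983938), np.float64(-0.0491246174036865), 0.102]
```

View pics/pre.png

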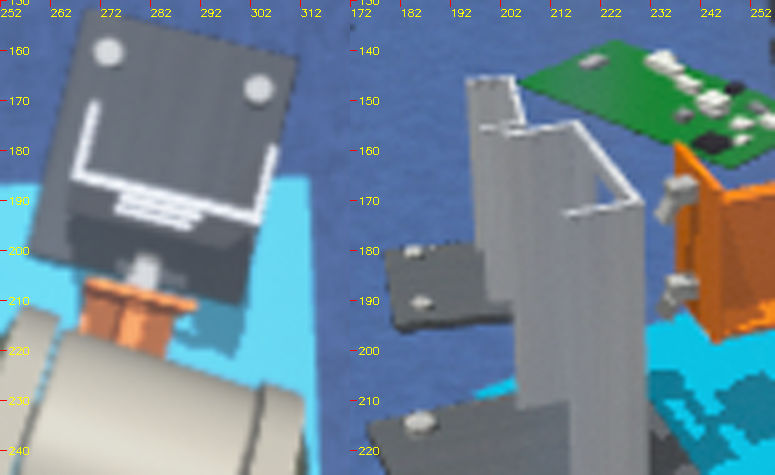

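Run:
```python
from h import *
t=pickle.load(open("top1.pkl","rb")); s=pickle.load(open("scene1.pkl","rb"))
c,n=np.cos(qu[2]),np.sin(qu[2])
g=np.array([.48077,-.04892,.1027+.019-.002])
for l in((.08,.028,.045),(.08,-.028,.045),(.101,0,.037),(.08,-.028,-.045),(.08,.028,-.045)):
    P=g+[c*l[0]-n*l[1],n*l[0]+c*l[1],l[2]]
    a=(proj(t,P)[0]+.42-[252,150])*5; b=(proj(s,P)[0]+.42-[172,130])*5+[350,0]; print(l,a.round(),b.round())
```

```text
(0.08, 0.028, 0.045) [ 87. 279.] [714. 186.]
(0.08, -0.028, 0.045) [195. 305.] [672. 139.]
(0.101, 0, 0.037) [150. 253.] [654. 183.]
(0.08, -0.028, -0.045) [181. 313.] [674. 292.]
(0.08, 0.028, -0.045) [ 81. 289.] [714. 342.]
```

Run:
```python
from h import *
from bench import env, kinematics, monitor, eyes
def st(m,g=None):
    s=monitor.sense(); d=np.array(s["position"])-[qu[0],qu[1],.126-.019+.002]
    c,n=np.cos(qu[2]),np.sin(qu[2]); f=s["contact_force"]
    print(m,g,round(s["clock"],2),"slotframe mm",np.round([1e3*(c*d[0]+n*d[1]),1e3*(c*d[1]-n*d[0]),1e3*d[2]],1),
      "f",np.round([c*f[0]+n*f[1],c*f[1]-n*f[0],f[2]],1),"t",np.round(s["ft_torque"],2),s["finger_gap"].__round__(3))
g=env.movel(off(-.100,-.005),.1,guard=8); st("a",g)
if not g:
    g=env.movel(off(-.076,-.005),.04,guard=8); st("b",g)
```

```text
a False 8.48 slotframe mm [-100.4    0.    -7.2] f [-0.1  0.2 -2.3] t [ 0.08  0.06 -0.01] 0.132
b True 8.98 slotframe mm [-81.6   0.3  -7.7] f [-0.2 -0.  -2.8] t [0.04 0.   0.02] 0.131
```

```bash
cat >> h.py <<'E'
from bench import env, kinematics, monitor, eyes
def st(m,g=None):
    s=monitor.sense(); d=np.array(s["position"])-[qu[0],qu[1],.126-.019+.002]
    c,n=np.cos(qu[2]),np.sin(qu[2]); f=s["contact_force"]
    print(m,g,round(s["clock"],2),"slotframe mm",np.round([1e3*(c*d[0]+n*d[1]),1e3*(c*d[1]-n*d[0]),1e3*d[2]],1),
      "f",np.round([c*f[0]+n*f[1],c*f[1]-n*f[0],f[2]],1),"t",np.round(s["ft_torque"],2),round(s["finger_gap"],3))
E
python3 - <<'E'
from h import *
g=env.movel(off(-.0815,-.030),.05,guard=15); st("down",g); env.hold(.2); st("h")
ims=[]
for nme,a in(("top",(252,150,70,95,5)),("scene",(172,130,85,95,5))):
    d=eyes.grab_frame(nme); ims.append(crop(d["frame"],*a))
cv2.imwrite("pics/dn.png",np.hstack(ims))
E
```

```text
down True 9.43 slotframe mm [-82.4   0.1 -29.7] f [-1.2 -0.6  0.9] t [-0.1  -0.04 -0.09] 0.134
h None 9.62 slotframe mm [-82.4   0.1 -29.5] f [-0.  -0.5 -1.3] t [-0.08 -0.06 -0.03] 0.134
```

View pics/dn.png

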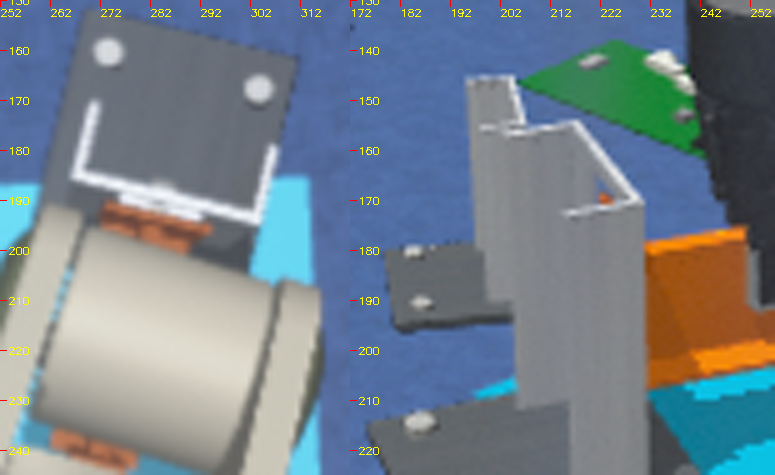

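Run:
```python
from h import *
g=env.movel(off(-.0815,-.040),.03,guard=30); st("down",g); env.hold(.3); st("h")
env.release(); env.hold(.3); st("rel")
c,n=np.cos(qu[2]),np.sin(qu[2]); p=monitor.sense()["position"]
env.movel([p[0],p[1],p[2]+.14],.15); 
env.reach([.35,.30,.35],tool(.5)); st("away")
ims=[]
for nme,a in(("top",(252,150,70,95,5)),("scene",(172,130,85,110,5))):
    d=eyes.grab_frame(nme); pickle.dump(d,open(nme+"2.pkl","wb")); ims.append(crop(d["frame"],*a))
ims[0]=np.vstack([ims[0],np.zeros((75,350,3),np.uint8)])
cv2.imwrite("pics/end.png",np.hstack(ims))
t=pickle.load(open("top2.pkl","rb")); s=pickle.load(open("scene2.pkl","rb"))
g=np.array([qu[0]-c*.08,qu[1]-n*.08,.099])
for l in((-.058,0,.038),(.08,.028,.045),(.08,-.028,.045),(.08,.028,-.045),(-.05,.025,-.045),(-.05,.006,.025)):
    P=g+[c*l[0]-n*l[1],n*l[0]+c*l[1],l[2]]
    print(l,((proj(t,P)[0]+.42-[252,150])*5).round(),((proj(s,P)[0]+.42-[172,130])*5+[350,0]).round())
```

```text
down True 10.02 slotframe mm [-83.6   0.4 -33.2] f [-2.1 -1.2  4.2] t [-0.11  0.12 -0.17] 0.13
h None 10.32 slotframe mm [-83.6   0.4 -33.3] f [-0.4  0.2  5.9] t [-0.12 -0.02 -0.17] 0.132
rel None 11.32 slotframe mm [-84.1   0.5 -33.8] f [-0.3 -0.5 -0.2] t [ 0.02  0.01 -0.  ] 1.0
away None 13.96 slotframe mm [-340.9  303.1  240.5] f [0.6 0.1 0.4] t [ 0.01 -0.    0.01] 1.001
(-0.058, 0, 0.038) [ 97. 471.] [858. 179.]
(0.08, 0.028, 0.045) [106. 196.] [628. 239.]
(0.08, -0.028, 0.045) [212. 222.] [590. 190.]
(0.08, 0.028, -0.045) [ 99. 213.] [632. 394.]
(-0.05, 0.025, -0.045) [ 50. 441.] [860. 341.]
(-0.05, 0.006, 0.025) [ 88. 452.] [848. 209.]
```

View pics/end.png

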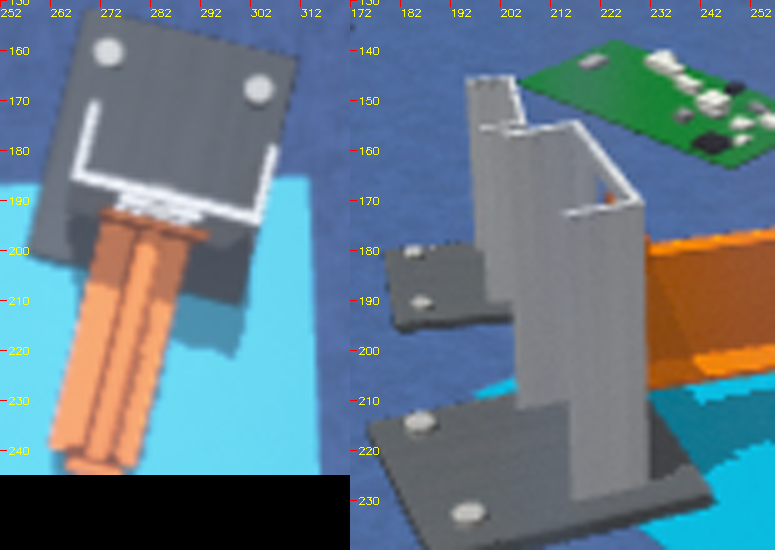

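Run:
```python
from h import *
t=pickle.load(open("top2.pkl","rb")); s=pickle.load(open("scene2.pkl","rb"))
c,n=np.cos(qu[2]),np.sin(qu[2]); g=np.array([qu[0]-c*.08,qu[1]-n*.08,.099])
a=crop(t["frame"],255,175,58,75,7); b=crop(s["frame"],224,150,56,75,7)
for x,y,z in((.08,.028,.045),(.08,-.028,.045),(.075,.028,.045),(.075,.028,-.045),(-.058,.025,-.04),(-.058,-.025,-.04),(.075,.025,-.04),(-.05,.006,.025),(.075,.006,.025)):
    P=g+[c*x-n*y,n*x+c*y,z]
    for im,d,o in((a,t,(255,175)),(b,s,(224,150))):
        p=((proj(d,P)[0]+.42-o)*7); cv2.circle(im,(int(p[0]),int(p[1])),2,(255,0,255),1); print((x,y,z),p.round())
cv2.imwrite("pics/end2.png",np.hstack([a,b]))
```

```text
(0.08, 0.028, 0.045) [127. 100.]
(0.08, 0.028, 0.045) [ 26. 195.]
(0.08, -0.028, 0.045) [276. 135.]
(0.08, -0.028, 0.045) [-28. 126.]
(0.075, 0.028, 0.045) [124. 113.]
(0.075, 0.028, 0.045) [ 39. 192.]
(0.075, 0.028, -0.045) [114. 135.]
(0.075, 0.028, -0.045) [ 43. 409.]
(-0.058, 0.025, -0.04) [ 45. 462.]
(-0.058, 0.025, -0.04) [369. 322.]
(-0.058, -0.025, -0.04) [168. 492.]
(-0.058, -0.025, -0.04) [314. 262.]
(0.075, 0.025, -0.04) [122. 136.]
(0.075, 0.025, -0.04) [ 40. 393.]
(-0.05, 0.006, 0.025) [102. 458.]
(-0.05, 0.006, 0.025) [334. 153.]
(0.075, 0.006, 0.025) [179. 132.]
(0.075, 0.006, 0.025) [ 18. 214.]
```

View pics/end2.png

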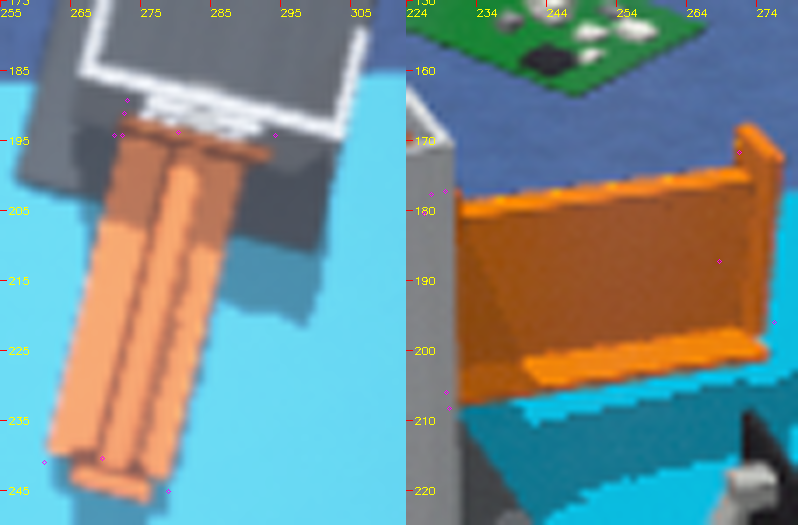

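```bash
cat > fit5.py <<'E'
from h import *
A=lambda u,v:(255+u/7-.42,175+v/7-.42); B=lambda u,v:(224+(u-406)/7-.42,150+v/7-.42); n=np.nan
def fit5(pts,d):
    fr=[i for i,p in enumerate(pts) if np.isnan(p[2]).any()]
    def res(q):
        M=R.from_euler("ZYX",[qu[2]+q[3],q[4],q[5]]).as_matrix(); O=R.from_euler("z",qu[2]).as_matrix()@q[:3]+[qu[0],qu[1],.126]; r=[]
        for i,(cam,px,l) in enumerate(pts):
            l=np.array(l,float)
            if i in fr: l[np.isnan(l)]=q[6+fr.index(i)]
            r.append(proj(d[cam],O+M@l)[0]-px)
        return np.r_[np.ravel(r),q[5]*30]
    o=least_squares(res,[-.08,0,-.027,0,0,0]+[0]*len(fr)); return o.x,res(o.x)[:-1].reshape(-1,2)
E
python3 - <<'E'
from fit5 import *
d={k:pickle.load(open(k+"2.pkl","rb")) for k in("top","scene")}
P=[("top",A(122,114),(.08,.028,.045)),("top",A(272,151),(.08,-.028,.045)),("top",A(48,452),(-.054,.025,-.04)),("top",A(170,480),(-.054,-.025,-.04)),
("top",A(108,215),(n,.025,-.04)),("scene",B(466,217),(n,.006,.025)),("scene",B(746,178),(n,.006,.025)),("scene",B(767,352),(-.054,.025,-.04)),("scene",B(546,384),(n,.025,-.04))]
q,r=fit5(P,d); print("xyz mm",(q[:3]*1e3).round(1),"yaw,pitch,roll deg",np.degrees(q[3:6]).round(2),q[6:].round(3)); print(r.round(1).tolist())
E
```

```text
xyz mm [-82.6  -0.2 -35.4] yaw,pitch,roll deg [-0.22 -3.42 -0.49] [ 0.044  0.063 -0.049  0.035]
[[0.3, 0.2], [-0.1, -0.0], [-0.0, -0.0], [-0.1, 0.2], [-0.4, -0.1], [-0.0, -0.0], [0.0, 0.1], [-0.4, -0.2], [0.0, 0.2]]
```

```bash
cat > re.py <<'E'
from h import *
Z=R.from_euler("z",qu[2])
def pose(g,pitch):   # grasp point in slot frame (m), pitch rad -> TCP pos, quat
    Rt=Z*R.from_euler("y",pitch)*R.from_euler("x",np.pi)
    return list(Z.apply(g)+[qu[0],qu[1],.126]+Rt.apply([0,0,.019])), Rt.as_quat()
th0=np.radians(-3.42); O0=np.array([-.0826,-.0002,-.0354]); Ry=lambda a:R.from_euler("y",a)
L=np.array([.025,0,.004])                # grasp point on the arm
H=O0+Ry(th0).apply([.08,0,.027])        # present upper neck corner
def arm(th,dx,dz): return pose(H+[dx,0,dz]+Ry(th).apply(L-[.08,0,.027]),th-th0)  # grasp for arm at pitch th
E
python3 - <<'E'
from re import escape
import importlib.util,sys
sp=importlib.util.spec_from_file_location("regrip","re.py"); m=importlib.util.module_from_spec(sp); sp.loader.exec_module(m)
from h import *
print(m.H)
p,q=m.arm(m.th0,0,0)
env.reach([p[0],p[1],p[2]+.09],q); g=env.movel(p,.12,guard=6); st("at",g)
env.close_gripper(110); st("grip")
E
mv re.py regrip.py
```

```text
Traceback (most recent call last):
  File "re.py", line 1, in <module>
    from h import *
  File "h.py", line 1, in <module>
    import cv2, numpy as np, pickle
AttributeError: module 're' has no attribute 'match' (consider renaming 're.py' since it has the same name as the standard library module named 're' and prevents importing that standard library module)
```

```bash
rm -rf __pycache__
python3 - <<'E'
from regrip import *
print(H)
p,q=arm(th0,0,0)
env.reach([p[0],p[1],p[2]+.11],q); g=env.movel(p,.12,guard=6); st("at",g)
if not g: env.close_gripper(110); st("grip")
E
```

```text
[-0.00435315 -0.0002     -0.0036757 ]
at False 16.77 slotframe mm [-57.4  -0.2 -31.2] f [ 0.2 -0.4  0.5] t [-0.   -0.01 -0.01] 1.0
grip None 17.43 slotframe mm [-57.9  -0.1 -31.7] f [-1.2  0.7  2.8] t [ 0.24  0.14 -0.03] 0.127
```

Run:
```python
from regrip import *
def go(th,dx,dz,v,gd,m):
    p,q=arm(th,dx,dz); g=env.movel(p,v,frame=q,guard=gd); st(m,g); return g
go(0,.002,.006,.05,25,"level")
go(0,.009,.006,.03,10,"in")
# press down from where it stands
q=monitor.sense()["ee_rot"]; p=monitor.sense()["position"]
g=env.movel([p[0],p[1],p[2]-.014],.03,guard=25); st("down",g)
d={k:eyes.grab_frame(k) for k in("top","scene")}
pickle.dump(d,open("d3.pkl","wb"))
cv2.imwrite("pics/d3.png",np.hstack([crop(d["top"]["frame"],255,175,58,75,7),crop(d["scene"]["frame"],224,150,56,75,7)]))
```

```text
level False 17.77 slotframe mm [-58.5  -0.2 -23.1] f [-0.  -0.5 -2.1] t [ 0.05 -0.08 -0.01] 0.124
in True 17.99 slotframe mm [-56.5   0.2 -23.8] f [ 0.5 -0.4 -2.2] t [-0.02 -0.06 -0.02] 0.126
down True 18.3 slotframe mm [-56.6   0.2 -28.3] f [-2.5  0.3  5.7] t [-0.02  0.03 -0.06] 0.123
```

View pics/d3.png

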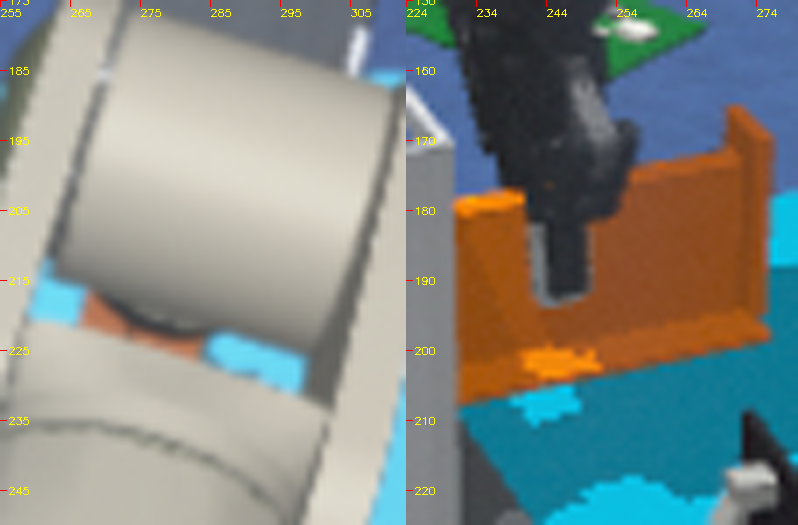

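```bash
cat >> h.py <<'E'
def slope(f):  # slopes of web's top edge in the scene image, native columns 236..266
    hsv=cv2.cvtColor(f,cv2.COLOR_RGB2HSV); m=cv2.inRange(hsv,(5,140,60),(20,255,255)); X=np.arange(235,268)
    w=[m[160:225,x] for x in X]; y=[160+np.flatnonzero(a)[0] for a in w]; b=[160+np.flatnonzero(a)[-1] for a in w]
    sel=slice(10,None); p=np.polyfit(X,y,1); k=np.polyfit(X[sel],b[sel],1); return p[0].round(3),np.polyval(p,250).round(1),k[0].round(3),np.polyval(k,250).round(1)
E
python3 - <<'E'
from regrip import *
p=monitor.sense()["position"]
g=env.movel([p[0],p[1],p[2]-.012],.03,guard=40); st("press",g)
env.release(); st("rel")
p=monitor.sense()["position"]; env.movel([p[0],p[1],p[2]+.12],.2)
env.hold(.1); d={k:eyes.grab_frame(k) for k in("top","scene")}; pickle.dump(d,open("d4.pkl","wb")); st("up")
print("old",slope(pickle.load(open("scene2.pkl","rb"))["frame"])); print("new",slope(d["scene"]["frame"]))
for th in(0,th0):
    q=[]
    for l in((-.04,-.006,.025),(.06,-.006,.025),(-.05,.025,-.045),(.04,.025,-.045)):
        P=Z.apply([-.08,0,-.027]+Ry(th).apply(l))+[qu[0],qu[1],.126]; q.append(proj(pickle.load(open("scene2.pkl","rb")),P)[0])
    q=np.array(q); print(th,(q[0]-q[1])[1]/(q[0]-q[1])[0],(q[2]-q[3])[1]/(q[2]-q[3])[0])
E
```

```text
press True 18.63 slotframe mm [-56.6   0.3 -28.3] f [-3.3 -1.   8.2] t [-0.14  0.08 -0.1 ] 0.127
rel None 19.34 slotframe mm [-57.1   0.5 -29.2] f [-0.2 -0.4 -0.6] t [ 0.02  0.   -0.  ] 0.995
up None 20.29 slotframe mm [-57.5   0.5  89.6] f [0.3 0.5 0.1] t [-0.08 -0.03  0.03] 1.0
old (np.float64(-0.126), np.float64(176.7), np.float64(-0.143), np.float64(203.8))
new (np.float64(-0.12), np.float64(176.7), np.float64(-0.121), np.float64(203.9))
0 -0.19148499314315257 -0.21555204217674448
-0.05969026041820607 -0.13423546132987751 -0.16023468594697893
```

Run:
```python
from regrip import *
env.reach([.38,.22,.33],tool(.3)); d={k:eyes.grab_frame(k) for k in("top","scene")}; pickle.dump(d,open("d5.pkl","wb")); st("away")
print(slope(d["scene"]["frame"]))
cv2.imwrite("pics/d5.png",np.hstack([crop(d["top"]["frame"],255,175,58,75,7),crop(d["scene"]["frame"],224,150,56,75,7)]))
from scipy.optimize import minimize_scalar
f=lambda z:(fit(UPR,z,cams,(.6,-.08,-.26))[1]**2).sum()
o=minimize_scalar(f,bounds=(.11,.14),method="bounded"); print("z",o.x,o.fun,f(.126),fit(UPR,o.x,cams,(.6,-.08,-.26))[0][:3])
g=lambda z:(fit(ORG,z,cams,(.5,.27,.26))[1]**2).sum()
o=minimize_scalar(g,bounds=(.03,.06),method="bounded"); print("zo",o.x,o.fun,g(.045))
```

```text
away None 21.73 slotframe mm [-291.2  233.5  220.4] f [-1.1 -0.3 -0.4] t [-0.02 -0.03 -0.05] 1.003
(np.float64(-0.12), np.float64(176.7), np.float64(-0.136), np.float64(203.9))
z 0.12428776260341573 1.2333720200009322 2.0475115407883244 [ 0.60129065 -0.08213194 -0.2600694 ]
zo 0.04370643677317548 3.357069209340477 3.9336902817157595
```

View pics/d5.png

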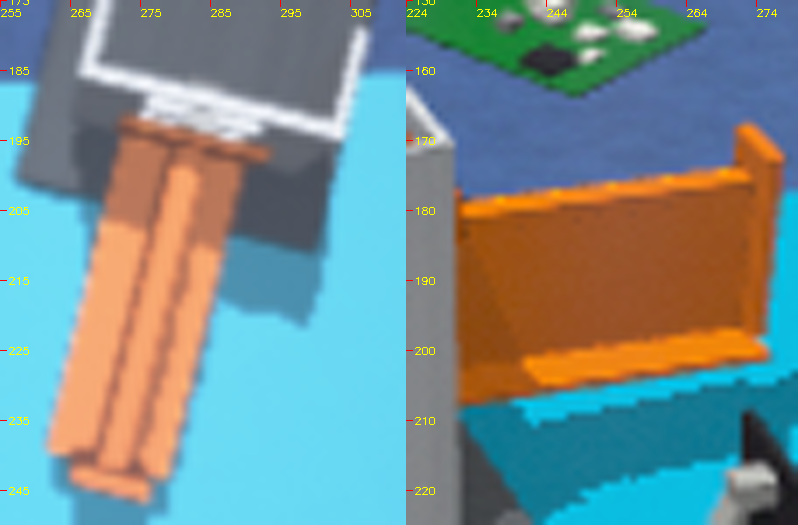

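```bash
python3 -c "
from bench import job
print(job.hand_in())"
```

```text
the job is handed in; nothing more can be done
None
```

I hung the orange arm on the larger aluminium upright, with both hooks down against their stop as far as I can measure, then let go and handed in (no verdict shown). It hangs square but about 3.5° nose-down, not quite level: I levelled it and pressed to 40 N, and on release it settled back to the same pose, so I judged that to be slack in the hooks.

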